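# Make up the four-colour carry tray

## Robot

A 7-joint arm with a two-finger parallel gripper is mounted at the origin on the work surface. World frame = base frame: x ahead of the robot, y to its left, z up, the work surface at z = 0. Lengths are in m, angles in degrees, forces in N, time in s.
With the tool pointing down it reaches from about 0.4 to 0.875 m from the base axis. Payload 6.5 kg.
Tool frame: the origin (TCP) lies midway between the tips of the shut fingers; the grasp point (between the pads) lies 19 mm behind it; z points along the fingers, y is the line along which they close (so a half turn about z gives the same grasp; the last joint's range is limited). The gripper opens to 88 mm and grips with 3 to 60 N. Pads are 18 mm wide; open, the fingers measure 123 mm over their backs; the gripper's body (75 mm by 187 mm) begins 45 mm behind the grasp point.
Start: joints at [-78.793, 30.733, -0.252, 88.115, 0.149, 61.152, -4.079], TCP at [0.168, 0.628, 0.203] pointing down, gripper open.
Joint ranges: [-154.64, 154.64], [-21.42, 123.67], [-72.66, 72.17], [13.99, 137.28], [-74.86, 254.86], [10.95, 109.41], [-158.01, 158.01]. Speed limits (degrees/s): [136.94, 136.94, 180, 180, 180, 180, 180].

## Interface

Orientations are given as a 3x3 rotation matrix whose columns are the frame's x, y, z axes.
In Python, from cell import arm, sense, vision gives the robot as it stands. Calls block until the motion is done:
- arm.movep(position, orientation): joint-space move of the TCP to a pose.
- arm.movel(position, rotation=None, rate=0.15, force_limit=None): straight line of the TCP; rotation=None keeps the orientation; rate is the mean speed in m/s. With force_limit (N) it stops when the force on the tool has changed by that much, and returns True; else False.
- arm.goto_joints(angles): joint-space move.
- arm.gripper_to(opening, newtons=None): finger opening in m; newtons is the grip in N (None keeps the last); returns when the fingers have stopped.
- arm.hold(seconds).
- arm.inverse_kinematics(position, orientation): joint angles nearest the present ones, or None.
- sense(): the state.
- vision.read_camera(name): name is "scene" or "top" or "wrist"; returns the picture (400x640x3 uint8, red, green, blue); there is no depth.
- vision.get_calibration(name): a dict with "fovy" (degrees; the focal length in pixels is half the picture's height over the tangent of half this angle, whatever the lens; pixels are square), "cx", "cy" (the principal point, pixels), "position" and "orientation" of the camera in the world; the wrist camera has in their place "mount" (4x4, takes a point from camera to tool coordinates, whose origin is the TCP and whose axes are the flange's). Camera axes: x right, y up, looking along -z (the intrinsics and any distortion apply to the point x, -y, -z); pixel columns grow to the right and rows downward; lengths in m; the calibration is good to about 2 mm. A picture is of the moment at which its call begins: read the wrist's pose just before it. get_calibration takes no time and is no camera call.
A pose or a line that the arm cannot do raises arm.Unreachable and nothing moves.
- arm.close_job(): hands the job in; it is judged then, once.
The state is a dict: "t": time; "qpos": joint angles; "joint_vel": joint speeds; "effort": joint torques, N m; "ee_pos": TCP position; "tool_rot": TCP orientation; "ft_force": force on the tool from outside, world axes, zero at the start; "ft_torque": the same for the moment, N m; "width": finger opening in m; "gripper_force": force on a finger pad.
Only numpy, scipy, OpenCV 4.12 (cv2) and the standard library are available. Lean on these libraries where they do the work, as an engineer would, in place of code of your own. Each camera call takes 0.05 s, during which the arm holds its last target. There are 200 camera calls.

## Task

Make up the carry tray for the customer: take the four potted succulents that are in flower and stand each one in the tray pocket whose clip-on tag has the colour of its flower, upright and right down on the pocket's floor. Leave the two plants that are not in flower (one bare green, one with a dead brown flower head) standing where they are. Set every pot down gently: do not tip it or let it drop.

Things in the scene. Friction and masses are not known exactly. Their poses are not given: they have to be found in the camera images.
- pot_orange: Plant in flower, loose, about 0.12 kg: round black nursery pot, foot 40 mm across, tapering to 52 mm at 44 mm height, then an upright rim band 56 mm across, 44 to 58 mm high (grip it there); gravel and a grey-green two-lobed succulent with one open flower 38 mm across, orange, with a small pale-yellow eye; 78 mm high in all. Origin: centre of the underside, z up; yaw does not matter.
- pot_magenta: Plant in flower, loose, about 0.12 kg: round black nursery pot, foot 40 mm across, tapering to 52 mm at 44 mm height, then an upright rim band 56 mm across, 44 to 58 mm high (grip it there); gravel and a grey-green two-lobed succulent with one open flower 38 mm across, magenta (purple-pink), with a white eye; 78 mm high in all. Origin: centre of the underside, z up; yaw does not matter.
- pot_yellow: Plant in flower, loose, about 0.12 kg: round black nursery pot, foot 40 mm across, tapering to 52 mm at 44 mm height, then an upright rim band 56 mm across, 44 to 58 mm high (grip it there); gravel and a grey-green two-lobed succulent with one open flower 38 mm across, yellow, with a darker yellow eye; 78 mm high in all. Origin: centre of the underside, z up; yaw does not matter.
- pot_white: Plant in flower, loose, about 0.12 kg: round black nursery pot, foot 40 mm across, tapering to 52 mm at 44 mm height, then an upright rim band 56 mm across, 44 to 58 mm high (grip it there); gravel and a grey-green two-lobed succulent with one open flower 38 mm across, white, with a small yellow eye; 78 mm high in all. Origin: centre of the underside, z up; yaw does not matter.
- pot_spent: Look-alike, not in flower, loose: round black nursery pot, foot 40 mm across, tapering to 52 mm at 44 mm height, then an upright rim band 56 mm across, 44 to 58 mm high (grip it there); gravel and a grey-green two-lobed succulent with only a small shrivelled dark-brown dead flower head; 77 mm high. Origin: centre of the underside, z up.
- pot_bare: Look-alike, not in flower, loose: round black nursery pot, foot 40 mm across, tapering to 52 mm at 44 mm height, then an upright rim band 56 mm across, 44 to 58 mm high (grip it there); gravel and a grey-green two-lobed succulent, only green lobes, no flower; 70 mm high. Origin: centre of the underside, z up.
- tag_orange: Orange tag, 44 x 26 mm, clipped to the far rim of one tray pocket. Origin: NOT on the tag but at the middle of that pocket's floor (3 mm above the bench; pocket 62 x 62 mm inside, wall tops 26 mm above the bench). x: across the row, from pocket to tag, away from the robot within 13 deg; y: along the row; z up. The dark grey tray (86 x 346 mm over its end grips, four pockets in one row) is fixed.
- tag_magenta: Magenta tag, 44 x 26 mm, clipped to the far rim of one tray pocket. Origin: NOT on the tag but at the middle of that pocket's floor (3 mm above the bench; pocket 62 x 62 mm inside, wall tops 26 mm above the bench). x: across the row, from pocket to tag, away from the robot within 13 deg; y: along the row; z up. Pockets lie 76 mm middle to middle.
- tag_yellow: Yellow tag, 44 x 26 mm, clipped to the far rim of one tray pocket. Origin: NOT on the tag but at the middle of that pocket's floor (3 mm above the bench; pocket 62 x 62 mm inside, wall tops 26 mm above the bench). x: across the row, from pocket to tag, away from the robot within 13 deg; y: along the row; z up. The ribs between pockets are 14 mm wide.
- tag_white: White tag, 44 x 26 mm, clipped to the far rim of one tray pocket. Origin: NOT on the tag but at the middle of that pocket's floor (3 mm above the bench; pocket 62 x 62 mm inside, wall tops 26 mm above the bench). x: across the row, from pocket to tag, away from the robot within 13 deg; y: along the row; z up. No part of tray or tags stands higher than 29 mm above the bench.

How it is judged (in metres and radians):
At the end, for the whole second after the job is handed in: Each flowering pot stands upright (0.15 rad) and at rest in the pocket with the tag of its colour, foot within 14 mm of the pocket's middle and 6 mm of its floor height; the two plants not in flower stand upright, at rest, within 30 mm of where they began (horizontal distance between pot_orange and tag_orange below 0.014 m and z of pot_orange in the frame of tag_orange between -0.006 and 0.006 m and angle between each of pot_orange, pot_magenta, pot_yellow, pot_white, pot_spent, pot_bare's own z axis and vertical below 0.15 rad and linear speed of each of pot_orange, pot_magenta, pot_yellow, pot_white, pot_spent, pot_bare below 0.03 m/s and horizontal distance between pot_magenta and tag_magenta below 0.014 m and z of pot_magenta in the frame of tag_magenta between -0.006 and 0.006 m and horizontal distance between pot_yellow and tag_yellow below 0.014 m and z of pot_yellow in the frame of tag_yellow between -0.006 and 0.006 m and horizontal distance between pot_white and tag_white below 0.014 m and z of pot_white in the frame of tag_white between -0.006 and 0.006 m and distance of each of pot_spent, pot_bare from where it was at the start of the episode below 0.03 m); the robot touches nothing.
It fails at once if a plant that is not in flower is shifted by more than 30 mm (distance of any of pot_spent, pot_bare from where it was at the start of the episode above 0.03 m).
It fails at once if a pot is tipped by more than 40 degrees (angle between any of pot_orange, pot_magenta, pot_yellow, pot_white, pot_spent, pot_bare's own z axis and vertical above 0.7 rad).
It fails at once if a pot is dropped: it falls freely, with no finger on it, faster than 0.7 m/s (a fall of about 25 mm) ((contact force between the fingers and pot_orange below 0.05 N and contact force between pot_orange and anything else below 0.05 N and linear speed of pot_orange above 0.7 m/s) or (contact force between the fingers and pot_magenta below 0.05 N and contact force between pot_magenta and anything else below 0.05 N and linear speed of pot_magenta above 0.7 m/s) or (contact force between the fingers and pot_yellow below 0.05 N and contact force between pot_yellow and anything else below 0.05 N and linear speed of pot_yellow above 0.7 m/s) or (contact force between the fingers and pot_white below 0.05 N and contact force between pot_white and anything else below 0.05 N and linear speed of pot_white above 0.7 m/s) or (contact force between the fingers and pot_spent below 0.05 N and contact force between pot_spent and anything else below 0.05 N and linear speed of pot_spent above 0.7 m/s) or (contact force between the fingers and pot_bare below 0.05 N and contact force between pot_bare and anything else below 0.05 N and linear speed of pot_bare above 0.7 m/s)).
It also fails if it takes over 99 s, if anything falls off the work surface, if the arm or the gripper's body presses on something with over 40 N, if the wrist force passes 120 N, or if a joint passes its speed limit or range.

## Working session

There is one attempt and no reset: what is moved stays moved. The work goes in short steps, each a Python script; the robot and the scene stay as the last script left them, time stands still between calls to the robot, and variables do not carry over. Pictures are saved under pics/ and viewed, at most 14 in all, crops included, and the job is handed in when it is done.

```bash
mkdir -p pics; ls
python3 - <<'E'
from cell import arm,sense,vision
import cv2
for n in("top","scene"):
    cv2.imwrite(f"pics/{n}0.png",vision.read_camera(n)[:,:,::-1]);c=vision.get_calibration(n);print(n,c)
print(vision.get_calibration("wrist"));s=sense();print(s["t"],s["ee_pos"],s["tool_rot"])
E
```

```text
pics
top {'fovy': 43.28255400025197, 'cx': 318.1658153032223, 'cy': 203.70806518195462, 'position': array([0.39166496, 0.01200058, 1.20804087]), 'orientation': array([[-0.01321558,  0.99322617, -0.1154432 ],
       [-0.99966876, -0.01057406,  0.02346403],
       [ 0.02208438,  0.11571506,  0.99303691]])}
scene {'fovy': 57.02190321264184, 'cx': 323.0931561624094, 'cy': 202.2041137147395, 'position': array([0.89090672, 0.24271979, 0.80182607]), 'orientation': array([[-0.58282688, -0.70771596,  0.39931309],
       [ 0.8125138 , -0.51455524,  0.27396027],
       [ 0.01158259,  0.4841188 ,  0.87492561]])}
{'fovy': 64.67345929315871, 'cx': 311.08758923576846, 'cy': 193.30047023657522, 'mount': array([[-5.42790900e-04,  9.55218410e-01,  2.95901157e-01,
         7.74115553e-02],
       [ 9.99999576e-01,  2.98214663e-04,  8.71678015e-04,
        -3.70130607e-04],
       [ 7.44400824e-04,  2.95901504e-01, -9.55218167e-01,
        -1.81529842e-01],
       [ 0.00000000e+00,  0.00000000e+00,  0.00000000e+00,
         1.00000000e+00]])}
0.1 [0.16810139 0.62729706 0.20235817] [[-9.65944256e-01  2.58750138e-01 -2.44733066e-04]
 [ 2.58750214e-01  9.65943151e-01 -1.46825946e-03]
 [-1.43514107e-04 -1.48158152e-03 -9.99998892e-01]]
```

View pics/top0.png

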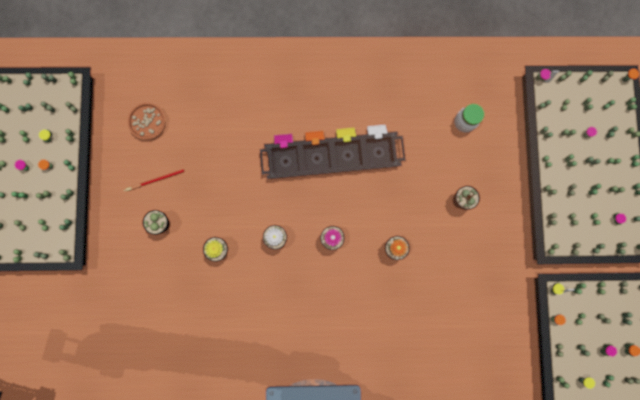

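View pics/scene0.png

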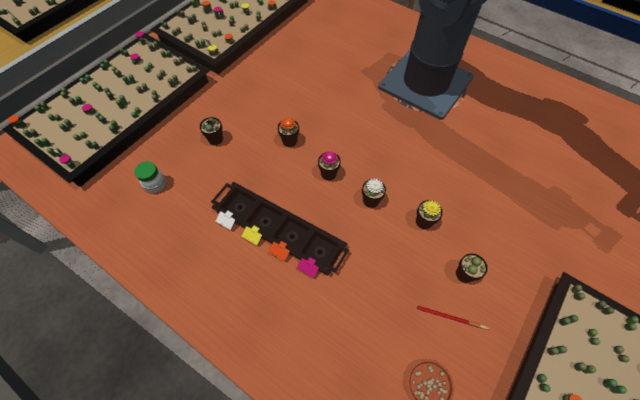

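Top view: pots at yellow (215,249), white (275,238), magenta (332,238), orange (397,248); the non-flowering ones are at (156,222) and (467,197). The pockets run magenta (286,160), orange (317,157), yellow (348,154), white (378,152). The scene view shows the same order.

```bash
cat > h.py <<'E'
import numpy as np,cv2
from cell import arm,sense,vision
def cam(n,s=None):
    c=vision.get_calibration(n);f=200/np.tan(np.radians(c["fovy"]/2))
    if n=="wrist":
        M=c["mount"];R=s["tool_rot"];return f,c["cx"],c["cy"],s["ee_pos"]+R@M[:3,3],R@M[:3,:3]
    return f,c["cx"],c["cy"],c["position"],c["orientation"]
def ray(C,uv):
    f,cx,cy,p,R=C;d=R@np.array([(uv[0]-cx)/f,-(uv[1]-cy)/f,-1.]);return p,d
def onz(C,uv,z):
    p,d=ray(C,uv);return p+d*(z-p[2])/d[2]
def proj(C,X):
    f,cx,cy,p,R=C;q=R.T@(np.asarray(X)-p);return np.array([cx-f*q[0]/q[2],cy+f*q[1]/q[2]])
def tri(rs):
    A=np.zeros((3,3));b=np.zeros(3)
    for p,d in rs:
        d=d/np.linalg.norm(d);P=np.eye(3)-np.outer(d,d);A+=P;b+=P@p
    return np.linalg.solve(A,b)
def rot(a): # tool down, tool y (closing) at world angle a(rad)
    y=np.array([np.cos(a),np.sin(a),0]);z=np.array([0,0,-1.]);return np.stack([np.cross(y,z),y,z],1)
E
python3 - <<'E'
from h import *
T=cam("top");S=cam("scene")
t=dict(y=(215,249),w=(275,238),m=(332,238),o=(397,248),b1=(156,222),b2=(467,197))
s=dict(y=(430,210),w=(374,187),m=(329,158),o=(289,125),b1=(473,264),b2=(211,127))
for k in t:print(k,onz(T,t[k],.07).round(4),onz(S,s[k],.07).round(4),tri([ray(T,t[k]),ray(S,s[k])]).round(4))
for k,a,b in(("m",(286,161),(320,252)),("o",(317,158),(293,236)),("y",(348,155.5),(266,222)),("w",(378.5,152.5),(240,207))):
    print(k,onz(T,a,.003).round(4),onz(S,b,.003).round(4))
# pictures around the rows
R=rot(0);
print(sense()["tool_rot"].round(2))
for p in[(.5,.12,.25),(.5,-.12,.25)]:
  for a in(0,np.pi):print(p,a,arm.inverse_kinematics(np.array(p),rot(a)))
E
```

```text
y [0.4243 0.2176 0.07  ] [0.4315 0.2202 0.07  ] [0.4246 0.2197 0.0589]
w [0.4473 0.0833 0.07  ] [0.4543 0.0859 0.07  ] [0.4479 0.0838 0.0594]
m [ 0.4457 -0.0451  0.07  ] [ 0.4485 -0.0465  0.07  ] [ 0.4464 -0.0463  0.0674]
o [ 0.4214 -0.1916  0.07  ] [ 0.4244 -0.1892  0.07  ] [ 0.4214 -0.1923  0.0652]
b1 [0.4865 0.3503 0.07  ] [0.4926 0.3529 0.07  ] [0.4872 0.3539 0.0597]
b2 [ 0.5358 -0.3563  0.07  ] [ 0.5469 -0.3453  0.07  ] [ 0.5379 -0.3621  0.05  ]
m [0.637  0.0603 0.003 ] [0.6372 0.0633 0.003 ]
o [ 0.6437 -0.0151  0.003 ] [ 0.642  -0.0117  0.003 ]
y [ 0.6493 -0.0908  0.003 ] [ 0.6512 -0.0867  0.003 ]
w [ 0.6561 -0.1655  0.003 ] [ 0.6572 -0.1646  0.003 ]
[[-0.97  0.26 -0.  ]
 [ 0.26  0.97 -0.  ]
 [-0.   -0.   -1.  ]]
(0.5, 0.12, 0.25) 0 [-44.05623067  15.56684508  30.94770655 106.95458687  -9.17616885
  59.92913767  -9.41693476]
(0.5, 0.12, 0.25) 3.141592653589793 [ 28.87275526  25.69745706 -61.19752282 103.06877497  24.58480769
  65.96721415 139.70780597]
(0.5, -0.12, 0.25) 0 [-33.27539593  19.79989538  52.64330063 107.68476205 -17.89280345
  61.2071562   26.51001732]
(0.5, -0.12, 0.25) 3.141592653589793 [ -39.89344741   23.99166773   63.30064919  107.9287715   -24.07516365
   62.93132298 -147.23318788]
```

Run:
```python
from h import *
for i,(p,a) in enumerate([((.63,-.05,.25),np.radians(4.8)),((.45,.13,.20),0),((.43,-.12,.20),0)]):
    arm.movep(np.array(p),rot(a));arm.hold(.3);s=sense();im=vision.read_camera("wrist")
    cv2.imwrite(f"pics/w{i}.png",im[:,:,::-1]);np.savez(f"w{i}.npz",ee_pos=s["ee_pos"],tool_rot=s["tool_rot"]);print(s["t"],s["ee_pos"],s["qpos"])
```

```text
3.2917 [ 0.63000119 -0.04975428  0.24995556] [-25.45817082  30.35684779  38.09287068  89.85037233 -19.84697309
  66.70849249  21.56012541]
4.6583 [0.45065989 0.12938914 0.20011204] [-56.0584227   15.67780171  40.99646472 116.64671758 -12.95738249
  52.08961269  -8.16924611]
5.9917 [ 0.43027134 -0.11917254  0.1999485 ] [-32.97550852  14.51305168  50.04355381 119.82615177 -14.18851554
  51.60938501  25.17595117]
```

View pics/w0.png

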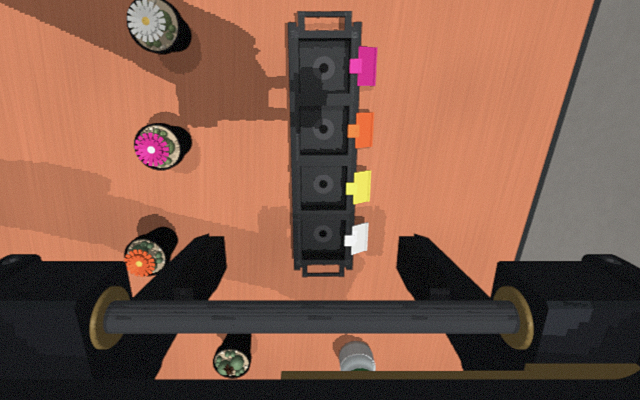

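View pics/w1.png

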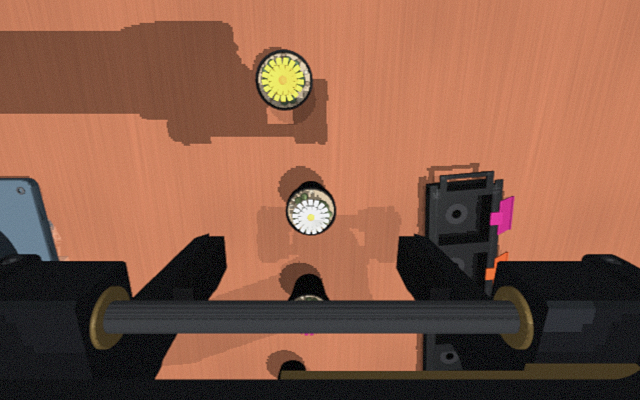

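View pics/w2.png

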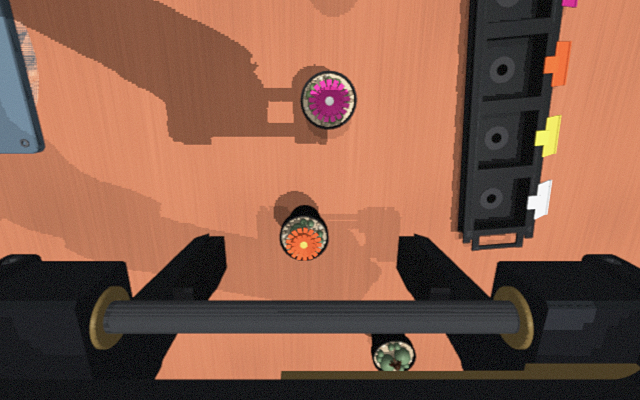

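Pocket drain holes in w0 are at (323,68), (323,129), (323,184) and (323,234). Rim centres: yellow (284.5,80) and white (311,208) in w1; magenta (328.5,100) and orange (304,236) in w2.

Run:
```python
from h import *
C=[cam("wrist",np.load(f"w{i}.npz")) for i in range(3)]
for k,uv in zip("moyw",[(323,68),(323,129),(323,184),(323,234)]):print(k,onz(C[0],uv,.003).round(4))
for k,i,uv in(("m",2,(502,70)),("o2y",2,(496.5,138)),("w",2,(491,199))):print(k,onz(C[2],uv,.003).round(4))
for k,i,uv in(("y",1,(284.5,80)),("w",1,(311,208)),("m",2,(328.5,100)),("o",2,(304,236)),("w",0,(158,25)),("m",0,(163,146)),("o",0,(148,255))):print(k,onz(C[i],uv,.058).round(4))
p=[(.637,.06),(.656,-.165),(.42,.218),(.45,.084),(.445,-.046),(.42,-.192)]
```

```text
m [0.6347 0.0602 0.003 ]
o [ 0.6419 -0.0154  0.003 ]
y [ 0.6491 -0.0914  0.003 ]
w [ 0.6564 -0.1678  0.003 ]
m [ 0.6424 -0.0157  0.003 ]
o2y [ 0.6495 -0.0911  0.003 ]
w [ 0.656  -0.1675  0.003 ]
y [0.4242 0.2198 0.058 ]
w [0.4495 0.0885 0.058 ]
m [ 0.4462 -0.0472  0.058 ]
o [ 0.4214 -0.1933  0.058 ]
w [0.4544 0.0837 0.058 ]
m [ 0.4526 -0.0456  0.058 ]
o [ 0.4249 -0.1924  0.058 ]
```

Close and overview measurements agree to a few mm, and the pockets come out 76 mm apart. I'll do yellow first and check it from close by.

```bash
cat >> h.py <<'E'
POT=dict(y=(.424,.219),w=(.450,.086),m=(.447,-.0467),o=(.4218,-.1928))
POC=dict(m=(.6350,.0602),o=(.6420,-.0155),y=(.6492,-.0914),w=(.6563,-.1676))
Rt=rot(np.radians(5.4))
def P(xy,z):return np.array([*xy,z])
def pick(k):
    arm.gripper_to(.080,15);arm.movep(P(POT[k],.20),Rt);arm.movel(P(POT[k],.10),Rt)
    hit=arm.movel(P(POT[k],.033),rate=.08,force_limit=8);z=sense()["ee_pos"][2]
    arm.gripper_to(.0,15);s=sense();print(k,"pick",hit,z.round(4),"w",s["width"],s["gripper_force"])
    arm.movel(P(POT[k],.21),rate=.12);s=sense();print("lifted",s["width"],s["gripper_force"],s["ft_force"].round(2));return z
def place(k,d=(0,0)):
    q=np.array(POC[k])+d
    arm.movep(P(q,.21),Rt);arm.movel(P(q,.07),rate=.15)
    arm.hold(.2);hit=arm.movel(P(q,.033),rate=.025,force_limit=3);s=sense();print(k,"place",hit,s["ee_pos"].round(4))
    arm.gripper_to(.075);arm.movel(P(q,.20),rate=.12);print("t",sense()["t"])
E
python3 - <<'E'
from h import *
pick("y");place("y");arm.movel(P((.63,-.15),.22),Rt)
cv2.imwrite("pics/y.png",vision.read_camera("wrist")[:,:,::-1])
E
```

```text
y pick False 0.0333 w 0.025757439027720097 15.000393837690353
lifted 0.025855459707181425 14.998855143785477 [ 0.14  0.12 -1.19]
y place True [ 0.6494 -0.0913  0.0359]
t 18.2667
```

View pics/y.png

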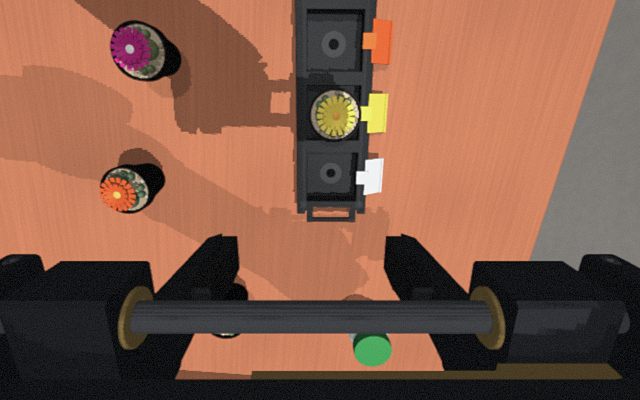

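Yellow sits in the yellow-tag pocket, rim centre about (335,114). The gripper width of 26 mm is odd for a 56 mm rim, so I'm checking the position.

Run:
```python
from h import *
s=sense();C=cam("wrist",s);print(s["width"],s["ee_pos"])
print(onz(C,(335,114),.061),POC["y"])
T=vision.read_camera("top");cv2.imwrite("pics/t1.png",cv2.resize(T[100:290,120:500,::-1],None,fx=2,fy=2))
```

```text
0.07504988612905565 [ 0.63032264 -0.14857387  0.21948129]
[ 0.64859189 -0.08866547  0.061     ] (0.6492, -0.0914)
```

View pics/t1.png

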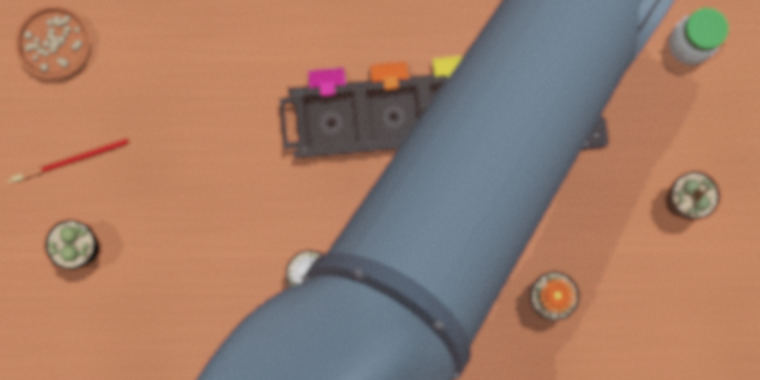

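The top view shows the tray, orange and both non-flowering pots undisturbed. Yellow is about 3 mm from the pocket's middle, so the procedure works; on with the rest.

Run:
```python
from h import *
for k in "ow":
    pick(k);place(k)
arm.movel(P((.63,-.13),.25),Rt);s=sense();print(s["ee_pos"])
cv2.imwrite("pics/ow.png",vision.read_camera("wrist")[:,:,::-1])
```

```text
o pick False 0.0333 w 0.025879555932255917 14.999989718198776
lifted 0.02554826307215527 14.999905675649643 [-0.37 -0.6  -0.5 ]
o place True [ 0.6418 -0.0155  0.0359]
t 30.3667
w pick False 0.0333 w 0.02614545893425208 15.000046044588089
lifted 0.026215259559100496 14.99992311000824 [-0.03  0.43 -0.57]
w place True [ 0.6562 -0.1676  0.036 ]
t 41.95
[ 0.62993096 -0.12995683  0.24961619]
```

View pics/ow.png

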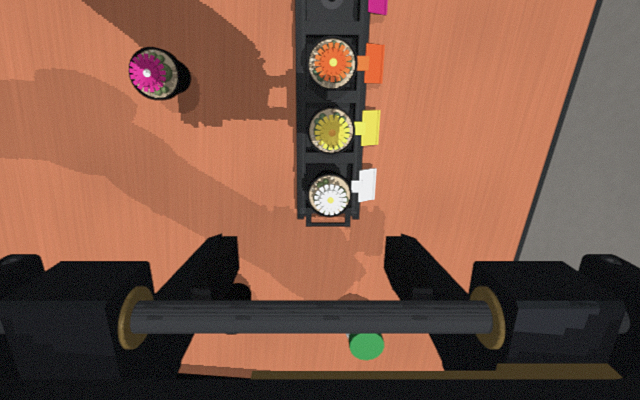

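Orange (331,63), yellow (332,129) and white (330,193) sit centred in their pockets. Magenta is next.

Run:
```python
from h import *
s=dict(ee_pos=np.array([.62993,-.12996,.24962]),tool_rot=Rt);C=cam("wrist",s)
for k,uv in zip("oyw",[(331,63),(332,129),(330,193)]):print(k,((onz(C,uv,.061)[:2]-POC[k])*1e3).round(1),"mm")
pick("m");place("m")
arm.movel(P((.63,-.05),.28),Rt);s=sense();C=cam("wrist",s)
im=vision.read_camera("wrist");[print(k,proj(C,P(POC[k],.061)).round(1)) for k in POC]
cv2.imwrite("pics/m.png",im[:,:,::-1])
arm.movep(P((.2,.55),.25),Rt@rot(0).T@rot(np.radians(75)));cv2.imwrite("pics/tf.png",cv2.resize(vision.read_camera("top")[100:290,120:500,::-1],None,fx=2,fy=2));print(sense()["t"])
```

```text
o [-1.9 -3.1] mm
y [-0.   2.6] mm
w [-0.8  1.8] mm
m pick False 0.0333 w 0.025809419083900977 15.000014752149582
lifted 0.026116557586280863 14.999862760305405 [ 0.32  0.24 -2.84]
m place True [0.6349 0.0602 0.0359]
t 53.7833
m [325.4  67.5]
o [324.4 132.8]
y [323.7 191.1]
w [322.9 243.7]
57.5583
```

View pics/m.png

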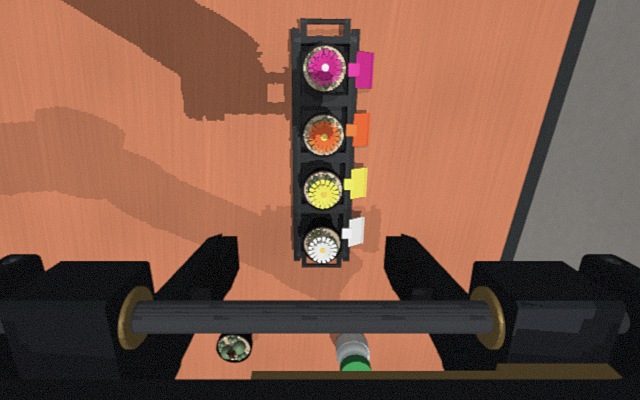

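View pics/tf.png

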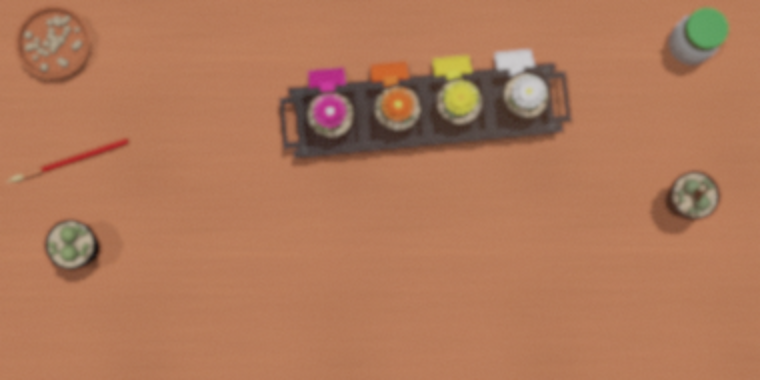

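All four pots stand in the pockets of their own colour, with rims within a pixel or two of the predicted centres: (325,68), (324,134), (323,191), (322,244). The non-flowering pots, at (71,245) and (694,195) in the top crop, have not moved.

```bash
python3 -c "
from cell import arm
print(arm.close_job())"
```

```text
the job is handed in; nothing more can be done
None
```

The four flowering pots are upright in the pockets of their own colour, by camera about 4 mm or less off centre; the two non-flowering plants were not moved, and the job was handed in after about 58 s (no verdict shown).

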